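Restock the sloped gift display

ROBOT

A 7-joint arm with a two-finger parallel gripper is mounted at the origin on the work surface. World frame = base frame: x ahead of the robot, y to its left, z up, the work surface at z = 0. Lengths are in m, angles in rad, forces in N, time in s.
With the tool pointing down it reaches from about 0.425 to 0.875 m from the base axis. Payload 4.7 kg.
Tool frame: the origin (TCP) lies at the very end of the fingers, on their centre line; the grasp point (between the pads) lies 19 mm behind it (bot.grip_depth is the distance from the TCP to the grasp point, in m); z points along the fingers, y is the line along which they close (so a half turn about z gives the same grasp; the last joint's range is limited). The gripper opens to 87 mm and grips with 3 to 60 N. Pads are 19 mm wide; open, the fingers measure 117 mm over their backs; the gripper's body (75 mm by 190 mm) begins 51 mm behind the grasp point.
Start: joints at [-1.208, 0.321, -0.07, 1.45, 0.023, 1.371, -0.057], TCP at [0.222, 0.611, 0.223] pointing down, gripper open.
Joint ranges: [-2.86, 2.86], [-0.3, 2.09], [-1.38, 1.24], [0.06, 2.45], [-1.56, 4.7], [0.09, 2.05], [-2.69, 2.69]. Speed limits (rad/s): [2.57, 2.57, 3.14, 3.14, 3.14, 3.14, 3.14].

INTERFACE

Orientations are given as [roll, pitch, yaw] about the fixed x, y, z axes, in that order (R = Rz(yaw) Ry(pitch) Rx(roll)).
In Python, from workcell import bot, imaging, ticket gives the robot as it stands. The module is installed in compiled form; this text tells all that it offers.
- The arm moves only by the tool carry_out, never from a script. Its argument "motion" is a list of rows, each a list of 7 numbers: the turn, a rotation vector about the tool's x, y, z in rad, then the shift along the tool's x, y, z in cm, then the closure, from 0 (fully open) to 1 (shut). A call has 1 to 12 rows; each row shifts and turns the commanded pose from where the row before left it, along the tool's axes as they then stand; what a row does not reach is not made up. A row lasts 1/12 s, in which the tool goes at most 41.7 mm and 7.16 degrees, less where a joint would pass 70% of its speed; a pose out of reach is approached as far as the arm can. A call with a gripper value outside its range is refused whole. The fingers move at their own pace and stop on an object; "grip_force" is the grip in N (left out, the last holds). Time passes only in rows, so rows that do not move let the fingers close. It gives the time, the measured TCP pose, the force, the opening and the grip force at its end, in the units of the state.
- bot.read_state(): the state, without advancing time (a new reading comes with each control period).
- imaging.snapshot(name): name is "scene" or "side" or "wrist"; returns a dict with "img" (400x640x3 uint8, red, green, blue), "fx", "fy", "cx", "cy" (pixels), "k1" (the pictures are not rectified: a ray, as slopes to the right and down, at radius r is drawn at 1 + k1 r^2 times it, then the intrinsics apply), "R" (3x3) and "t" (3): a world point X has camera coordinates R X + t; the wrist camera has in their place "tool_from_camera" (4x4, takes a point from camera to tool coordinates, whose origin is the TCP and whose axes are the flange's). Camera axes: x right, y down, z forward; pixel columns grow to the right and rows downward; lengths in m; the calibration is good to about 2 mm. A picture is of the moment at which its call begins: read the wrist's pose just before it. There is no depth.
- ticket.finish_job(): hands the job in; it is judged then, once.
The state is a dict: "t": time; "joint_pos": joint angles; "dq": joint speeds; "effort": joint torques, N m; "tool_pos": TCP position; "orientation": TCP orientation; "wrist_force": force on the tool from outside, world axes, zero at the start; "ft_torque": the same for the moment, N m; "gripper_width": finger opening in m; "gripper_force": force on a finger pad.
Only numpy, scipy, OpenCV 4.12 (cv2) and the standard library are available. Lean on these libraries where they do the work, as an engineer would, in place of code of your own. Each camera call takes 0.05 s, during which the arm holds its last target. There are 200 camera calls.

TASK

Restock the sloped counter display: lay the loose kraft tea carton in the free half of the upper row and the loose red chocolate carton in the free half of the lower row, beside the ones already shown there. Each must lie flat on the slope, tag side up and tag end uphill, square to the row with its foot against that row's cleat so that it cannot slide off. Set them down rather than dropping them, and leave the shown cartons, the honey jar and the twine spool where they are.

Things in the scene. Friction and masses are not known exactly. Their poses are not given: they have to be found in the camera images.
- tea: Loose kraft-brown tea carton, 120 x 54 x 40 mm (its own x, y, z), 100 to 200 g, lying flat on the bench on one side of the display. Origin: centre of its underside. x points along its length to the head end (cream paper tag on the upper face, thin brown band round the carton near that end); z is out of the upper face. Rigid.
- tea_foot (a point): Middle of the lower edge of the tea carton's foot end (the end without the tag), at x = -60 mm, z = 0 in the carton's frame.
- choc: Loose red chocolate carton, 95 x 54 x 28 mm (its own x, y, z), 90 to 170 g, lying flat on the bench on the other side of the display. Origin: centre of its underside. x points along its length to the head end (cream paper tag on the upper face; a gold band runs round the carton near the other, foot end); z is out of the upper face. Rigid.
- choc_foot (a point): Middle of the lower edge of the chocolate carton's foot end, at x = -47.5 mm, z = 0 in the carton's frame.
- display: The open wooden frame that carries the deck, fixed to the bench. Origin on the bench under its middle; x away from the robot. The deck's origin lies at x = -100, z = 45 mm in this frame. Overall about 250 mm (x) by 260 mm (y), 155 mm high at the back.
- deck: Sloped sage-green lacquered deck of the display, fixed, rising away from the robot at 25 degrees. Origin on its surface, mid-width, at the uphill face of the lower cleat; x up the slope, y along the cleats (robot's left), z square out of the deck. Surface: x -18 to 256 mm, y -130 to 130 mm, no side or top walls. Slippery: a carton let go above a cleat slides down to it.
- upper_place (a point): Foot of the free place for tea: on the deck surface at the uphill face of the upper cleat, mid free half (deck x = 122, y = 60 mm). The cleat is a dark wood strip across the whole width, 14 mm thick, standing 13 mm above the deck; tea cartons lie uphill of it.
- lower_place (a point): Foot of the free place for chocolate: on the deck surface at the uphill face of the lower cleat, mid free half (deck x = 0, y = -60 mm). Like cleat as above; 108 mm of open deck between the two cleats. Chocolate cartons lie uphill of the lower one.
- tea_shown: Tea carton like the loose one, already lying in the upper row against the cleat, in the y < 0 half of the deck. Leave alone.
- choc_shown: Chocolate carton like the loose one, already lying in the lower row against the cleat, in the y > 0 half of the deck. Leave alone.
- honey: Amber glass honey jar with a brass lid, 66 mm diameter, 85 mm high, standing on the bench at one side beyond a loose carton. Origin: centre of its base. Leave alone.
- twine: Tan spool of twine, 60 mm diameter, 68 mm high, standing on the bench at the other side beyond a loose carton. Origin: centre of its base. Leave alone.
Not all that is in view belongs to the job. Leave any pink or purple look-alike of the choc alone.

How it is judged:
By the outcome, as a careful person would: the job done as asked, in the order asked, and still so for the second after the job is handed in, with the robot touching nothing.
It also fails if it takes over 69 s, if anything falls off the work surface, if the arm or the gripper's body presses on something with over 40 N, if the wrist force passes 120 N, or if a joint passes its speed limit or range.

## Working session

There is one attempt and no reset: what is moved stays moved. The work goes in short steps, Python scripts to look and compute and a tool call to move; the robot and the scene stay as the last step left them, time stands still between calls to the robot, and variables do not carry over. Pictures are saved under pics/ and viewed, at most 10 in all, crops included, and the job is handed in when it is done.

Besides the shell and the picture viewer there is one more tool, called after ">>>" as name(argument=value, ...) on one line, values as JSON. carry_out: Moves the arm, as the interface text tells. Its arguments: {"type":"object","properties":{"motion":{"type":"array"},"grip_force":{"type":"number"}},"required":["motion"]}

```bash
mkdir -p pics
python3 - <<'E'
from workcell import bot, imaging, ticket
import cv2,pickle
print(bot.read_state())
for n in("scene","side"):
    d=imaging.snapshot(n); cv2.imwrite(f"pics/{n}0.png",d["img"][:,:,::-1]); pickle.dump(d,open(n+".pkl","wb"))
    print({k:v for k,v in d.items() if k!="img"})
E
```

```text
{'t': 0.0, 'joint_pos': array([-1.20790489,  0.32180857, -0.07009359,  1.45166024,  0.02257774,
        1.37082105, -0.05691711]), 'dq': array([-9.59638334e-04, -4.64083905e-04,  9.68015423e-04, -1.00070737e-03,
       -7.24861985e-04, -3.63135421e-05,  8.28076842e-04]), 'effort': array([ 3.87464306e-04, -4.91284096e+01, -4.03589364e-01, -3.12527239e+01,
       -6.37747790e-02,  4.37710178e-02,  1.87242508e-04]), 'tool_pos': array([0.22198981, 0.61032517, 0.22147837]), 'orientation': array([-3.13968381e+00,  7.47691249e-05,  2.79281838e+00]), 'wrist_force': array([0.51342548, 0.82074674, 0.15507272]), 'ft_torque': array([ 0.01380389, -0.00492231,  0.00804476]), 'gripper_force': 0.0, 'gripper_width': 0.08713032790153659}
{'fx': 447.4585207636634, 'fy': 447.4585207636634, 'cx': 324.9966056931907, 'cy': 193.18380485456774, 'k1': -0.04019861598851519, 'R': array([[-0.30993495,  0.95074762, -0.00439179],
       [ 0.76484304,  0.24658256, -0.59515725],
       [-0.5647614 , -0.18781907, -0.80359726]]), 't': array([ 0.11473485, -0.36585981,  1.84849128])}
{'fx': 366.7543048486732, 'fy': 366.7543048486732, 'cx': 322.6062787564536, 'cy': 201.82377073353544, 'k1': -0.07900591699538607, 'R': array([[ 0.9694549 , -0.24473567, -0.01617552],
       [-0.15026594, -0.54052591, -0.82779942],
       [ 0.19384876,  0.80494483, -0.56079093]]), 't': array([-0.48461502,  0.20453225,  1.02105695])}
```

View pics/scene0.png

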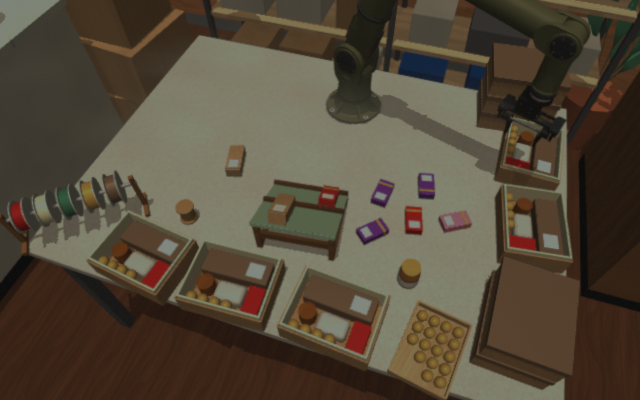

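View pics/side0.png

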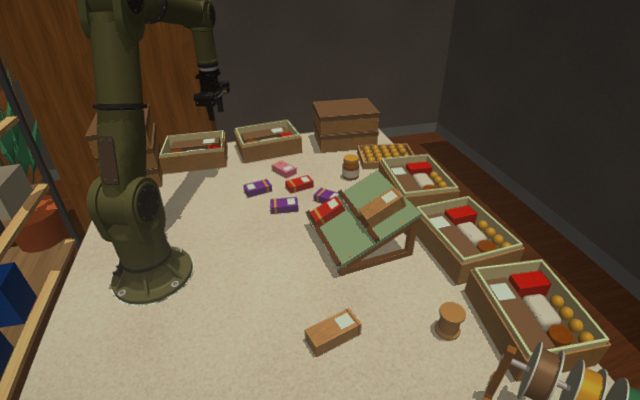

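Scene: tea lies at about (235,160), the display at (300,215), the red choc at (414,220), the honey at (410,270) and the twine at (186,210). The pink and purple ones are decoys. The side view agrees: tea (333,331), choc (300,184). Next I'll zoom in for the corners.

Run:
```python
import cv2
a=cv2.imread("pics/scene0.png")[140:275,215:475]; cv2.imwrite("pics/s1.png",cv2.resize(a,None,fx=3,fy=3,interpolation=cv2.INTER_CUBIC))
b=cv2.imread("pics/side0.png")[155:355,240:430]; cv2.imwrite("pics/d1.png",cv2.resize(b,None,fx=3,fy=3,interpolation=cv2.INTER_CUBIC))
```

```text
(no output)
```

View pics/s1.png

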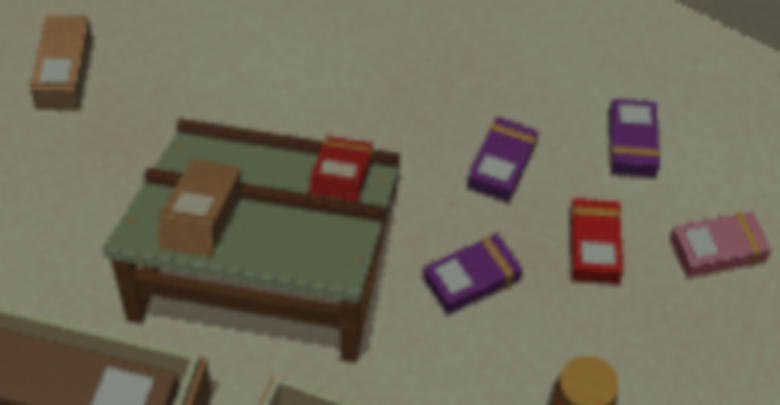

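View pics/d1.png

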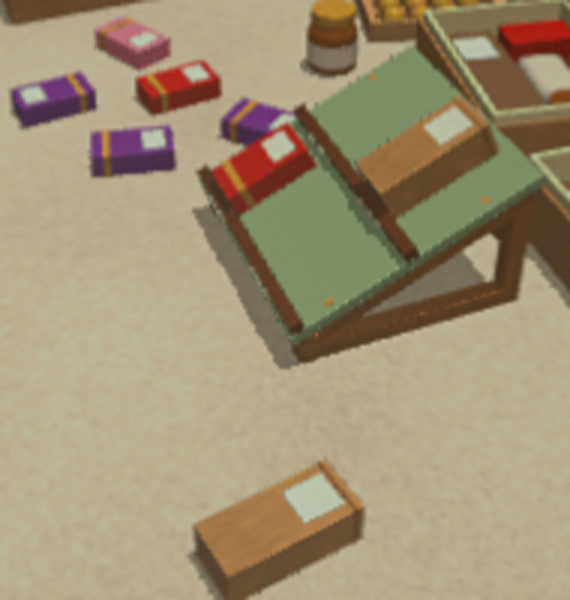

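The crops show both loose cartons with their heads (tags) pointing away from the robot, and the deck corners and cleat ends are visible. Next I'll fit poses to the corner pixels from both views.

```bash
cat > h.py <<'E'
import numpy as np, pickle
from scipy.optimize import least_squares
from scipy.spatial.transform import Rotation as Ro
def proj(d,X):
    c=np.atleast_2d(X)@d["R"].T+d["t"]; s=c[:,:2]/c[:,2:]; s=s*(1+d["k1"]*(s**2).sum(1,keepdims=True))
    return s*[d["fx"],d["fy"]]+[d["cx"],d["cy"]]
def deck(p): # deck coords (m) -> display frame
    c,s=np.cos(np.radians(25)),np.sin(np.radians(25)); p=np.atleast_2d(p)
    return np.c_[-.1+c*p[:,0]-s*p[:,2],p[:,1],.045+s*p[:,0]+c*p[:,2]]
def place(q,p): 
    p=np.atleast_2d(p); return p@Ro.from_euler('z',q[2]).as_matrix().T+[q[0],q[1],0]
def fit(obs,x0):
    f=lambda q:np.concatenate([(proj(d,place(q,P))-uv).ravel() for d,P,uv in obs])
    r=least_squares(f,x0,loss='soft_l1'); return r.x,f(r.x).reshape(-1,2)
E
cat > m1.py <<'E'
from h import *
S=pickle.load(open("scene.pkl","rb"));D=pickle.load(open("side.pkl","rb"))
sc=lambda a:(np.array(a)+.5)/3-.5+[215,140]; si=lambda a:(np.array(a)+.5)/3-.5+[240,155]
def box(L,W,H,k): # k: list of 'F-t' codes
    return np.array([[L/2*(1 if c[0]=='H' else -1),W/2*(1 if c[1]=='+' else -1),H if c[2]=='t' else 0] for c in k.split()])
T=lambda k:box(.12,.054,.04,k);C=lambda k:box(.095,.054,.028,k)
np.set_printoptions(precision=4,suppress=True)
def rep(n,o,x0):
    q,r=fit(o,x0);print(n,q,'\n',r.round(1).tolist());return q
t=rep("tea",[(S,T("F-t F+t H+t H-t H-b H+b"),sc([(45,16),(90,17),(80,93),(33,90),(34,106),(79,108)])),
 (D,T("F-t F+t H+t H-t F-b H-b F+b"),si([(228,570),(195,527),(323,462),(362,508),(232,600),(361,538),(203,560)]))],[.5,-.2,0])
c=rep("choc",[(S,C("F-t F+t H+t H-t H-b H+b"),sc([(572,200),(620,201),(622,270),(574,268),(573,280),(619,283)])),
 (D,C("F-t F+t H+t H-t F-b H-b"),si([(150,98),(137,77),(203,62),(219,86),(152,111),(220,98)]))],[.5,.2,0])
d=rep("disp",[(S,deck([[.256,-.13,0],[.256,.13,0],[-.007,-.13,.013],[-.007,.13,.013],[.115,-.13,.013],[.115,.13,.013]]),sc([(107,250),(364,292),(180,125),(399,158),(148,174),(387,210)])),
 (D,deck([[.256,-.13,0],[.256,.13,0],[0,-.13,.013],[0,.13,.013],[.122,-.13,.013],[.122,.13,.013]]),si([(547,183),(420,45),(301,325),(210,168),(416,252),(303,106)]))],[.6,0,0])
for n,p in(("upper",[.122,.06,0]),("lower",[0,-.06,0])): print(n,place(d,deck(p)))
E
python3 m1.py
```

```text
tea [ 0.4416 -0.3252  0.298 ] 
 [[-0.6, -0.3], [-1.1, -0.5], [-2.1, -0.9], [-1.4, -0.1], [0.2, 1.6], [0.0, 1.1], [0.0, 2.2], [-1.1, -1.2], [0.4, -1.9], [0.7, -1.4], [-0.8, 2.9], [0.3, -0.7], [-3.0, -1.5]]
choc [0.4938 0.3491 0.2263] 
 [[-0.3, -0.9], [-0.2, -0.1], [0.2, 0.8], [-0.4, 0.2], [-1.3, 0.7], [-0.2, 0.9], [-0.2, -0.6], [-1.5, -0.2], [-0.7, -1.3], [0.1, -3.0], [-0.4, 1.4], [-0.1, -0.7]]
disp [ 0.6036 -0.0003  0.1132] 
 [[-2.0, -0.1], [-1.5, 0.9], [-1.1, -1.2], [0.1, -0.3], [-1.2, -0.9], [-1.4, 0.2], [-0.7, -3.9], [-3.0, -1.1], [0.2, -2.3], [-1.0, -2.1], [0.2, -2.8], [-0.1, -2.0]]
upper [[0.6073 0.0605 0.0966]]
lower [[ 0.511  -0.0713  0.045 ]]
```

>>> carry_out(motion=[[0,0,0,-2.2,-2.4,-0.7,0],[0,0,0,-2.2,-2.4,-0.7,0],[0,0,0,-2.2,-2.4,-0.7,0],[0,0,0,-2.2,-2.4,-0.7,0],[0,0,0,-2.2,-2.4,-0.7,0],[0,0,0,-2.2,-2.4,-0.7,0],[0,0,0,-2.2,-2.4,-0.7,0],[0,0,0,-2.2,-2.4,-0.7,0],[0,0,0,-2.2,-2.4,-0.7,0],[0,0,0,-2.2,-2.4,-0.7,0]])

```text
t: 0.93
tool_pos: [0.3471, 0.3084, 0.2926]
orientation: [-3.141, -0.0, 2.793]
wrist_force: [1.0, -0.0, -0.4]
gripper_width: 0.087
gripper_force: 0.0
```

>>> carry_out(motion=[[0,0,0,-2.2,-2.4,-0.7,0],[0,0,0,-2.2,-2.4,-0.7,0],[0,0,0,-2.2,-2.4,-0.7,0],[0,0,0,-2.2,-2.4,-0.7,0],[0,0,0,-2.2,-2.4,-0.7,0],[0,0,0,-2.2,-2.4,-0.7,0],[0,0,0,-2.2,-2.4,-0.7,0],[0,0,0,-2.2,-2.4,-0.7,0],[0,0,0,-2.2,-2.4,-0.7,0],[0,0,0,-2.2,-2.4,-0.7,0]])

```text
t: 1.77
tool_pos: [0.4717, 0.0078, 0.3627]
orientation: [3.141, -0.0, 2.793]
wrist_force: [0.8, -0.2, -0.2]
gripper_width: 0.0869
gripper_force: 0.0
```

>>> carry_out(motion=[[0,0,0.124,0,0,0,0],[0,0,0.124,0,0,0,0],[0,0,0.124,0,0,0,0],[0,0,0.124,0,0,0,0],[0,0,0.124,0,0,0,0],[0,0,0.124,0,0,0,0],[0,0,0.124,0,0,0,0],[0,0,0.124,0,0,0,0],[0,0,0.124,0,0,0,0],[0,0,0.124,0,0,0,0]])

```text
t: 2.6
tool_pos: [0.4714, 0.0093, 0.3621]
orientation: [-3.141, 0.0, 1.547]
wrist_force: [-0.1, -0.1, 0.3]
gripper_width: 0.0873
gripper_force: 0.0
```

>>> carry_out(motion=[[0,0,0.124,0,0,0,0],[0,0,0.124,0,0,0,0],[0,0,0.124,0,0,0,0],[0,0,0.124,0,0,0,0],[0,0,0.124,0,0,0,0],[0,0,0.124,0,0,0,0],[0,0,0.124,0,0,0,0],[0,0,0.124,0,0,0,0],[0,0,0.124,0,0,0,0],[0,0,0.124,0,0,0,0],[0,0,0,0,0,0,0]])

```text
t: 3.52
tool_pos: [0.4714, 0.0093, 0.3622]
orientation: [-3.141, 0.001, 0.31]
wrist_force: [0.5, 0.3, -1.1]
gripper_width: 0.0869
gripper_force: 0.0
```

```bash
cat >> h.py <<'E'
def snapw(name):
    from workcell import bot,imaging; import cv2
    s=bot.read_state(); d=imaging.snapshot("wrist")
    M=np.eye(4);M[:3,:3]=Ro.from_euler('xyz',s["orientation"]).as_matrix();M[:3,3]=s["tool_pos"]
    W=np.linalg.inv(M@d["tool_from_camera"]); d["R"]=W[:3,:3];d["t"]=W[:3,3]
    cv2.imwrite(f"pics/{name}.png",d["img"][:,:,::-1]);pickle.dump(d,open(name+".pkl","wb"))
    print({k:s[k] for k in("t","joint_pos","tool_pos","orientation")},d["tool_from_camera"].round(3).tolist(),d["fx"])
def go(pos,ypr=None,down=None):
    """print shift (cm) in present tool axes and the turn to a target"""
    from workcell import bot; s=bot.read_state(); A=Ro.from_euler('xyz',s["orientation"])
    print("shift cm",(A.inv().apply(np.array(pos)-s["tool_pos"])*100).round(2))
    if ypr is not None:
        B=ypr; print("turn",(A.inv()*B).as_rotvec().round(4)); print("shift after turn",(B.inv().apply(np.array(pos)-s["tool_pos"])*100).round(2))
    print(s["t"],s["tool_pos"].round(4),s["orientation"].round(3),s["wrist_force"].round(1),s["gripper_width"])
E
python3 -c "
from h import *;snapw('w1')"
```

```text
{'t': 3.5167, 'joint_pos': array([-0.50011477, -0.11348175,  0.38507173,  1.64278407,  0.04257982,
        1.60464202, -1.37708863]), 'tool_pos': array([0.47142443, 0.00930215, 0.36219069]), 'orientation': array([-3.14147982e+00,  6.18121102e-04,  3.09576970e-01])} [[-0.001, -0.963, -0.271, 0.074], [1.0, -0.001, -0.0, -0.001], [-0.0, -0.271, 0.963, -0.164], [0.0, 0.0, 0.0, 1.0]] 290.9126216086172
```

View pics/w1.png

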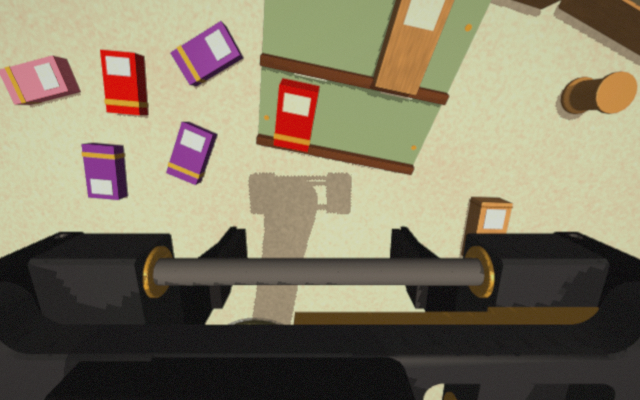

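The wrist view shows choc at (122,82), the cleats at (350,80) and (335,155), and tea partly hidden at (490,215). I'll move behind tea for a clean view.

>>> carry_out(motion=[[0,0,0,-1.8,2.55,1.2,0],[0,0,0,-1.8,2.55,1.2,0],[0,0,0,-1.8,2.55,1.2,0],[0,0,0,-1.8,2.55,1.2,0],[0,0,0,-1.8,2.55,1.2,0],[0,0,0,-1.8,2.55,1.2,0],[0,0,0,-1.8,2.55,1.2,0],[0,0,0,-1.8,2.55,1.2,0],[0,0,0,-1.8,2.55,1.2,0],[0,0,0,-1.8,2.55,1.2,0],[0,0,0,-1.8,2.55,1.2,0],[0,0,0,0,0,0,0]])

```text
t: 4.57
tool_pos: [0.365, -0.3239, 0.2288]
orientation: [3.141, 0.004, 0.307]
wrist_force: [-0.7, -0.3, 0.5]
gripper_width: 0.0872
gripper_force: 0.0
```

Run:
```python
from h import *; import cv2
snapw('w2')
a=cv2.imread("pics/w2.png")[0:260,150:490]
b=cv2.imread("pics/w1.png")[20:180,80:480]
cv2.imwrite("pics/c1.png",np.vstack([cv2.resize(b,(800,320),interpolation=cv2.INTER_CUBIC),cv2.resize(np.pad(a,((0,0),(0,631-340),(0,0)))[:, :631],(680,280))]))
```

```text
{'t': 4.5667, 'joint_pos': array([-0.23631368, -0.08217723,  0.87300389,  1.85526775,  0.06833918,
        1.34152096, -0.6442116 ]), 'tool_pos': array([ 0.36495774, -0.32391183,  0.22882783]), 'orientation': array([3.14092979, 0.00397892, 0.30722946])} [[-0.001, -0.963, -0.271, 0.074], [1.0, -0.001, -0.0, -0.001], [-0.0, -0.271, 0.963, -0.164], [0.0, 0.0, 0.0, 1.0]] 290.9126216086172Traceback (most recent call last):
  File "<stdin>", line 5, in <module>
    return _nx.concatenate(arrs, 0, dtype=dtype, casting=casting)
           ~~~~~~~~~~~~~~~^^^^^^^^^^^^^^^^^^^^^^^^^^^^^^^^^^^^^^^
ValueError: all the input array dimensions except for the concatenation axis must match exactly, but along dimension 1, the array at index 0 has size 800 and the array at index 1 has size 680
```

View pics/w2.png

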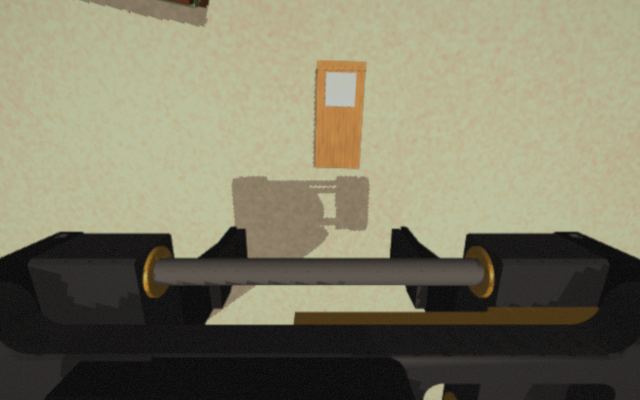

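Wrist view: tea's top face spans (317,61) to (360,168), seen almost straight on. I'll fit the carton silhouettes by mask overlap and the display by its cleat edges.

```bash
cat > m2.py <<'E'
from h import *; import cv2
from scipy.optimize import minimize
np.set_printoptions(precision=4,suppress=True)
def sil(name,roi,hue,L,W,H,x0):
    d=pickle.load(open(name+".pkl","rb")); x,y,w,h=roi
    hsv=cv2.cvtColor(d["img"],cv2.COLOR_RGB2HSV); hh=(hsv[...,0].astype(int)+90)%180-90
    m=((hh>=hue[0])&(hh<=hue[1])&(hsv[...,1]>hue[2])).astype(np.uint8)[y:y+h,x:x+w]
    c=max(cv2.findContours(m,cv2.RETR_EXTERNAL,cv2.CHAIN_APPROX_NONE)[0],key=cv2.contourArea)
    m=np.zeros_like(m); cv2.drawContours(m,[c],-1,1,-1); M=cv2.resize(m,None,fx=8,fy=8,interpolation=cv2.INTER_NEAREST)
    B=np.array([[a*L/2,b*W/2,e*H] for a in(-1,1) for b in(-1,1) for e in(0,1)])
    def f(q):
        p=(proj(d,place(q,B))-[x,y]+.5)*8-.5; P=np.zeros_like(M)
        cv2.fillConvexPoly(P,cv2.convexHull(np.round(p).astype(np.int32)),1); return 1-(P&M).sum()/(P|M).sum()
    s=np.array(x0)+np.array([[0,0,0],[.01,0,0],[0,.01,0],[0,0,.08]])
    r=minimize(f,x0,method="Nelder-Mead",options=dict(initial_simplex=s,xatol=1e-5,fatol=1e-5)); print(name,r.x,r.fun,m.sum(),cv2.boundingRect(c)); return r.x
if __name__=="__main__":
    sil("w2",(290,40,100,145),(5,25,110),.12,.054,.04,[.4416,-.3252,.298])
    sil("w1",(90,40,70,90),(-8,30,150),.095,.054,.028,[.494,.349,.226])
    W=pickle.load(open("w1.pkl","rb"));S=pickle.load(open("scene.pkl","rb"));D=pickle.load(open("side.pkl","rb"))
    g=cv2.cvtColor(W["img"],cv2.COLOR_RGB2HSV); gr=((g[...,0]>30)&(g[...,0]<70)&(g[...,1]>40)&(g[...,2]<190))
    for u in (268,330,360,390,400): # green/not-green changes down the column
        c=gr[:200,u].astype(int); print(u,np.flatnonzero(np.diff(c)).tolist())
    q=[.6036,-.0003,.1132]
    print(proj(W,place(q,deck([[.122,.13,.013],[.122,-.13,.013],[.122,.13,0],[.108,.13,0],[.108,-.13,0],[.108,-.13,.013],[0,.13,0],[0,-.13,0],[0,.13,.013],[-.014,.13,.013],[-.014,-.13,.013]]))).round(1))
E
python3 m2.py
```

```text
w2 [ 0.4409 -0.3245  0.2808] 0.018179369781847532 4920 (25, 21, 51, 107)
w1 [0.4931 0.3511 0.2208] 0.06253154077761836 2584 (10, 10, 47, 65)
268 [53, 67, 114, 119, 135]
330 [66, 80, 147]
360 [73, 87, 153]
390 [17, 95, 159]
400 [97, 161]
[[259.6  52.8]
 [449.8  93.8]
 [261.9  50.2]
 [261.4  61.1]
 [442.8  99.9]
 [445.1 103.6]
 [258.1 131.1]
 [413.3 162.3]
 [256.1 135. ]
 [255.8 142.6]
 [411.3 173.5]]
```

```bash
cat > m3.py <<'E'
from h import *
W=pickle.load(open("w1.pkl","rb"))
L=[((.122,0),{268:53.5,330:66.5,360:73.5}),((.108,.013),{268:67.5,330:80.5,360:87.5,390:95.5,400:97.5}),((0,0),{268:135.5,330:147.5,360:153.5,390:159.5,400:161.5})]
y=np.linspace(-.13,.13,40)
def f(q):
    r=[]
    for (x,z),o in L:
        p=proj(W,place(q,deck(np.c_[0*y+x,y,0*y+z]))); i=np.argsort(p[:,0])
        r+=list(np.interp(list(o),p[i,0],p[i,1])-np.array(list(o.values())))
    e=proj(W,place(q,deck([[.115,.13,.013],[.115,-.13,.013],[-.007,.13,.013],[-.007,-.13,.013]])))[:,0]-[261,447,258,412]
    return np.r_[r,e*.5]
s=least_squares(f,[.6,0,.11]); print(s.x,s.fun.round(1))
for n,p in(("upper",[.122,.06,0]),("lower",[0,-.06,0])): print(n,place(s.x,deck(p)))
E
python3 m3.py
python3 -c "
from h import *
go([.4409,-.3245,.012],Ro.from_euler('xyz',[np.pi,0,.281]))"
```

```text
[ 0.60083354 -0.00257932  0.1065204 ] [-0.2  0.7  0.3  0.1  0.8  0.4 -1.  -0.8 -1.  -0.1  0.1  0.3  0.4 -0.2
  0.5 -0.8  0.5]
upper [[0.60496404 0.05820435 0.09655943]]
lower [[ 0.50777948 -0.07287115  0.045     ]]
shift cm [ 7.    2.59 21.73]
turn [-0.0006  0.0023  0.0284]
shift after turn [ 7.02  2.38 21.75]
4.6167 [ 0.3669 -0.3211  0.2295] [-3.141e+00  2.000e-03  3.090e-01] [ 0.7  0.9 -0.1] 0.08722235678584547
```

>>> carry_out(motion=[[0,0,0.028,0,0,0,0],[0,0,0,1.4,0.48,3.0,0],[0,0,0,1.4,0.48,3.0,0],[0,0,0,1.4,0.48,3.0,0],[0,0,0,1.4,0.48,3.0,0],[0,0,0,1.4,0.48,3.0,0],[0,0,0,0,0,0,0],[0,0,0,0,0,0,0],[0,0,0,0,0,0,0]])

```text
t: 5.37
tool_pos: [0.4437, -0.322, 0.0818]
orientation: [3.141, -0.001, 0.286]
wrist_force: [0.0, -1.1, -0.7]
gripper_width: 0.0869
gripper_force: 0.0
```

```bash
python3 -c "
from h import *
go([.4409,-.3245,.010],Ro.from_euler('xyz',[np.pi,0,.281]))"
```

```text
shift cm [-0.34  0.16  7.18]
turn [ 0.0006 -0.0006  0.0052]
shift after turn [-0.34  0.16  7.18]
5.3667 [ 0.4437 -0.322   0.0818] [ 3.141e+00 -1.000e-03  2.860e-01] [ 0.  -1.1 -0.7] 0.08690196870754342
```

>>> carry_out(motion=[[0,0,0.005,-0.3,0.15,1.0,0],[0,0,0,0,0,2.0,0],[0,0,0,0,0,2.0,0],[0,0,0,0,0,1.2,0],[0,0,0,0,0,0.9,0],[0,0,0,0,0,0,0],[0,0,0,0,0,0,0]])

```text
t: 5.95
tool_pos: [0.4412, -0.3244, 0.0101]
orientation: [3.141, -0.001, 0.28]
wrist_force: [0.2, -0.8, 1.0]
gripper_width: 0.0871
gripper_force: 0.0
```

>>> carry_out(motion=[[0,0,0,0,0,0,1],[0,0,0,0,0,0,1],[0,0,0,0,0,0,1],[0,0,0,0,0,0,1],[0,0,0,0,0,0,1],[0,0,0,0,0,0,1],[0,0,0,0,0,0,1],[0,0,0,0,0,0,1]], grip_force=25)

```text
t: 6.62
tool_pos: [0.4412, -0.3242, 0.0097]
orientation: [3.141, -0.0, 0.28]
wrist_force: [0.5, -0.8, 1.4]
gripper_width: 0.0536
gripper_force: 25.0
```

>>> carry_out(motion=[[0,0,0,0,0,-1.0,1],[0,0,0,0,0,-3.0,1],[0,0,0,0,0,-3.5,1],[0,0,0,0,0,-3.5,1],[0,0,0,0,0,-3.5,1],[0,0,0,0,0,-3.5,1],[0,0,0,0,0,-3.5,1],[0,0,0,0,0,-3.5,1],[0,0,0,0,0,-3.0,1],[0,0,0,0,0,-1.5,1],[0,0,0,0,0,0,1]])

```text
t: 7.53
tool_pos: [0.442, -0.3255, 0.3087]
orientation: [3.138, -0.005, 0.279]
wrist_force: [0.2, -0.4, -1.5]
gripper_width: 0.054
gripper_force: 25.0
```

```bash
cat >> h.py <<'E'
Q=np.array([.601,-.0022,.107])
def deckgo(x,y,z,flip=False):
    B=Ro.from_euler('xyz',[np.pi,0,0]); 
    if flip: B=Ro.from_euler('z',np.pi)*B
    go(place(Q,deck([x,y,z]))[0],Ro.from_euler('z',Q[2])*Ro.from_euler('y',-25,degrees=True)*B)
    from workcell import bot; s=bot.read_state(); p=Ro.from_euler('z',-Q[2]).apply(s["tool_pos"]-[Q[0],Q[1],0])-[-.1,0,.045]
    p=Ro.from_euler('y',25,degrees=True).apply(p); f=Ro.from_euler('y',25,degrees=True).apply(Ro.from_euler('z',-Q[2]).apply(s["wrist_force"]))
    print("deck pos",p.round(4),"deck force",f.round(1))
E
python3 -c "
from h import *
deckgo(.194,.06,.07)"
```

```text
shift cm [ 29.71 -31.86  11.86]
turn [-0.0342  0.4295  0.1701]
shift after turn [ 16.65 -36.45  20.81]
7.5333 [ 0.442  -0.3255  0.3087] [ 3.138 -0.005  0.279] [ 0.2 -0.4 -1.5] 0.05397168951601837
deck pos [ 0.0275 -0.3045  0.2781] deck force [-0.5 -0.4 -1.4]
```

>>> carry_out(motion=[[0,0,0,1.5,-1.6,0,1],[0,0,0,2.5,-2.7,0,1],[0,0,0,2.5,-2.7,0,1],[0,0,0,2.5,-2.7,0,1],[0,0,0,2.5,-2.7,0,1],[0,0,0,2.5,-2.7,0,1],[0,0,0,2.5,-2.7,0,1],[0,0,0,2.5,-2.7,0,1],[0,0,0,2.5,-2.7,0,1],[0,0,0,2.5,-2.7,0,1],[0,0,0,2.5,-2.7,0,1],[0,0,0,2.5,-2.7,0,1]])

```text
t: 8.53
tool_pos: [0.633, 0.0583, 0.3029]
orientation: [-3.141, 0.003, 0.279]
wrist_force: [0.4, -0.9, -1.9]
gripper_width: 0.0539
gripper_force: 25.0
```

>>> carry_out(motion=[[0,0,0,0.5,-0.5,0,1],[-0.007,0.086,0.034,0,0,0,1],[-0.007,0.086,0.034,0,0,0,1],[-0.007,0.086,0.034,0,0,0,1],[-0.007,0.086,0.034,0,0,0,1],[-0.007,0.086,0.034,0,0,0,1],[0,0,0,0,0,0,1],[0,0,0,0,0,0,1],[0,0,0,0,0,0,1]])

```text
t: 9.28
tool_pos: [0.637, 0.0631, 0.3048]
orientation: [-3.139, -0.43, 0.107]
wrist_force: [-0.3, -0.0, -1.3]
gripper_width: 0.0537
gripper_force: 25.0
```

```bash
python3 -c "
from h import *
deckgo(.194,.06,.035)"
```

```text
shift cm [-4.43  0.13 14.04]
turn [-0.0023  0.0065  0.0004]
shift after turn [-4.52  0.1  14.01]
9.2833 [0.637  0.0631 0.3048] [-3.139 -0.43   0.107] [-0.3 -0.  -1.3] 0.05370164846280022
deck pos [0.2392 0.061  0.1751] deck force [-0.8  0.  -1. ]
```

>>> carry_out(motion=[[-0.002,0.006,0,-0.75,0,1.5,1],[0,0,0,-0.75,0,2.5,1],[0,0,0,-0.75,0,2.5,1],[0,0,0,-0.75,0,2.5,1],[0,0,0,-0.75,0,2.0,1],[0,0,0,-0.75,0.1,1.5,1],[0,0,0,0,0,1.0,1],[0,0,0,0,0,0.5,1],[0,0,0,0,0,0,1],[0,0,0,0,0,0,1],[0,0,0,0,0,0,1]])

```text
t: 10.2
tool_pos: [0.6563, 0.0642, 0.1603]
orientation: [-3.141, -0.439, 0.107]
wrist_force: [-0.0, -0.1, -2.5]
gripper_width: 0.0538
gripper_force: 25.0
```

Run:
```python
from h import *
deckgo(.194,.06,.014)
from workcell import imaging; import cv2
a=imaging.snapshot("side")["img"][140:260,290:440,::-1]; snapw("w3"); b=cv2.imread("pics/w3.png")
cv2.imwrite("pics/v1.png",np.hstack([cv2.resize(a,(500,400),interpolation=cv2.INTER_CUBIC),cv2.resize(b,(300,188))[:188].copy() if 0 else np.vstack([cv2.resize(b,(300,188)),np.zeros((212,300,3),np.uint8)])]))
```

```text
shift cm [-0.17  0.01  2.2 ]
turn [-0.0003 -0.0028 -0.0004]
shift after turn [-0.16  0.01  2.2 ]
10.2 [0.6563 0.0642 0.1603] [-3.141 -0.439  0.107] [-0.  -0.1 -2.5] 0.05376629641966295
deck pos [0.1956 0.0601 0.036 ] deck force [-1.1 -0.1 -2.2]
{'t': 10.25, 'joint_pos': array([-0.75699445,  0.0821429 ,  0.64162952,  1.95354158, -0.0646184 ,
        0.68371589, -1.55108481]), 'tool_pos': array([0.65613394, 0.06421335, 0.16025983]), 'orientation': array([-3.14078681, -0.43912407,  0.106472  ])} [[-0.0, -0.963, -0.271, 0.075], [1.0, -0.001, 0.0, -0.001], [-0.001, -0.271, 0.963, -0.164], [0.0, 0.0, 0.0, 1.0]] 290.9126216086172
```

View pics/v1.png

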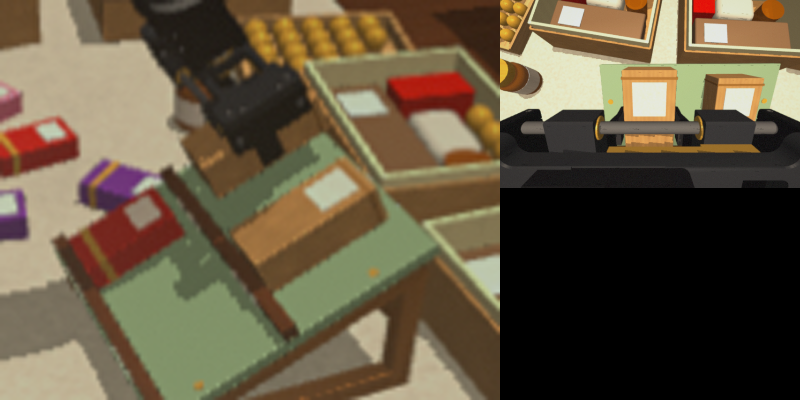

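The carton is over the free half, parallel to the shown one and held about 25 mm off the deck. Lowering it to contact.

>>> carry_out(motion=[[0,0,0,0,0,0.8,1],[0,0,0,0,0,0.8,1],[0,0,0,0,0,0.4,1],[0,0,0,0,0,0.2,1],[0,0,0,0,0,0,1],[0,0,0,0,0,0,1]])

```text
t: 10.8
tool_pos: [0.6643, 0.0649, 0.1384]
orientation: [-3.142, -0.436, 0.107]
wrist_force: [-0.4, 0.3, -1.9]
gripper_width: 0.0539
gripper_force: 25.0
```

>>> carry_out(motion=[[0,0,0,0,0,0.1,1],[0,0,0,0,0,0,1],[0,0,0,0,0,0,1]])

```text
t: 11.05
tool_pos: [0.6649, 0.0651, 0.1381]
orientation: [-3.141, -0.437, 0.107]
wrist_force: [-0.5, -0.2, -2.5]
gripper_width: 0.0534
gripper_force: 25.0
```

>>> carry_out(motion=[[0,0,0,0,0,0.1,1],[0,0,0,0,0,0,1],[0,0,0,0,0,0,1]])

```text
t: 11.3
tool_pos: [0.6652, 0.0652, 0.137]
orientation: [-3.141, -0.437, 0.107]
wrist_force: [0.6, 0.9, -1.2]
gripper_width: 0.054
gripper_force: 25.0
```

>>> carry_out(motion=[[0,0,0,0,0,0.1,1],[0,0,0,0,0,0,1],[0,0,0,0,0,0,1]])

```text
t: 11.55
tool_pos: [0.6656, 0.0652, 0.136]
orientation: [-3.141, -0.437, 0.107]
wrist_force: [-0.5, -0.1, -1.3]
gripper_width: 0.0534
gripper_force: 25.0
```

```bash
python3 -c "
from h import *
deckgo(.182,.06,.01)"
```

```text
shift cm [-1.18  0.01 -0.  ]
turn [-0.0002 -0.0005 -0.0004]
shift after turn [-1.18  0.01 -0.  ]
11.55 [0.6656 0.0652 0.136 ] [-3.141 -0.437  0.107] [-0.5 -0.1 -1.3] 0.05336746823222706
deck pos [0.1938 0.0601 0.01  ] deck force [-1. -0. -1.]
```

>>> carry_out(motion=[[0,0,0,0,0,0.1,1],[0,0,0,0,0,0,1],[0,0,0,0,0,0,1]])

```text
t: 11.8
tool_pos: [0.666, 0.0652, 0.1356]
orientation: [-3.141, -0.437, 0.106]
wrist_force: [-3.7, -0.4, 5.0]
gripper_width: 0.0542
gripper_force: 25.0
```

>>> carry_out(motion=[[0,0,0,0,0,0.1,1],[0,0,0,0,0,0,1],[0,0,0,0,0,0,1]])

```text
t: 12.05
tool_pos: [0.666, 0.0652, 0.1355]
orientation: [-3.14, -0.436, 0.106]
wrist_force: [-14.1, -0.9, 12.7]
gripper_width: 0.0539
gripper_force: 25.0
```

>>> carry_out(motion=[[0,0,0,0,0,-0.15,1],[0,0,0,-0.4,0,0,1],[0,0,0,-0.4,0,0,1],[0,0,0,-0.1,0,0,1],[0,0,0,0,0,0,1],[0,0,0,0,0,0,1]])

```text
t: 12.55
tool_pos: [0.6573, 0.0644, 0.1315]
orientation: [-3.141, -0.436, 0.107]
wrist_force: [-1.9, -1.1, 2.2]
gripper_width: 0.0539
gripper_force: 25.0
```

>>> carry_out(motion=[[0,0,0,-0.1,0,0,1],[0,0,0,0,0,0,1],[0,0,0,0,0,0,1]])

```text
t: 12.8
tool_pos: [0.6569, 0.0643, 0.1314]
orientation: [-3.141, -0.437, 0.107]
wrist_force: [-1.5, 0.1, 1.2]
gripper_width: 0.0541
gripper_force: 25.0
```

>>> carry_out(motion=[[0,0,0,-0.1,0,0,1],[0,0,0,0,0,0,1],[0,0,0,0,0,0,1]])

```text
t: 13.05
tool_pos: [0.6559, 0.0642, 0.1309]
orientation: [-3.141, -0.437, 0.107]
wrist_force: [-0.0, -0.1, -0.2]
gripper_width: 0.0541
gripper_force: 25.0
```

```bash
python3 -c "
from h import *
deckgo(.182,.06,.01)"
```

```text
shift cm [-0.08  0.01 -0.05]
turn [-0.0002 -0.0006 -0.0003]
shift after turn [-0.08  0.01 -0.05]
13.05 [0.6559 0.0642 0.1309] [-3.141 -0.437  0.107] [-0.  -0.1 -0.2] 0.05410514360052942
deck pos [0.1828 0.0601 0.0095] deck force [-0.1 -0.1 -0.2]
```

>>> carry_out(motion=[[0,0,0,-0.1,0,0,1],[0,0,0,0,0,0,1],[0,0,0,0,0,0,1]])

```text
t: 13.3
tool_pos: [0.6557, 0.0642, 0.131]
orientation: [-3.141, -0.439, 0.107]
wrist_force: [3.0, 0.2, -1.3]
gripper_width: 0.0539
gripper_force: 25.0
```

>>> carry_out(motion=[[0,0,0,-0.1,0,0,1],[0,0,0,0,0,0,1],[0,0,0,0,0,0,1]])

```text
t: 13.55
tool_pos: [0.6555, 0.0642, 0.1312]
orientation: [-3.141, -0.44, 0.107]
wrist_force: [4.5, 1.2, -0.8]
gripper_width: 0.054
gripper_force: 25.0
```

>>> carry_out(motion=[[0,0,0,-0.1,0,0,1],[0,0,0,0,0,0,1],[0,0,0,0,0,0,1]])

```text
t: 13.8
tool_pos: [0.6554, 0.0642, 0.1314]
orientation: [-3.141, -0.442, 0.107]
wrist_force: [5.7, 0.4, -1.2]
gripper_width: 0.0539
gripper_force: 25.0
```

```bash
python3 -c "
from h import *
deckgo(.182,.06,.01)"
```

```text
shift cm [-0.06  0.02  0.02]
turn [-0.0002 -0.0059  0.    ]
shift after turn [-0.06  0.02  0.02]
13.8 [0.6554 0.0642 0.1314] [-3.141 -0.442  0.107] [ 5.7  0.4 -1.2] 0.05385336815545297
deck pos [0.1826 0.0602 0.0102] deck force [ 4.7 -0.2 -3.5]
```

Foot contact with the cleat. I'll ease off the load and release.

>>> carry_out(motion=[[0,0,0,0.2,0,0,1],[0,0,0,0,0,0.1,1],[0,0,0,0,0,0,1],[0,0,0,0,0,0,0.3],[0,0,0,0,0,0,0.2],[0,0,0,0,0,0,0.1],[0,0,0,0,0,0,0],[0,0,0,0,0,0,0],[0,0,0,0,0,0,0]])

```text
t: 14.55
tool_pos: [0.6552, 0.064, 0.1292]
orientation: [-3.141, -0.436, 0.107]
wrist_force: [0.1, 0.7, 0.1]
gripper_width: 0.0832
gripper_force: 0.0
```

>>> carry_out(motion=[[0,0,0,0,0,-0.5,0],[0,0,0,0,0,-1.5,0],[0,0,0,0,0,-3,0],[0,0,0,0,0,-3.5,0],[0,0,0,0,0,-3.5,0],[0,0,0,0,0,-3.5,0],[0,0,0,0,0,-3.5,0],[0,0,0,0,0,-2,0],[0,0,0,0,0,0,0],[0,0,0,0,0,0,0]])

```text
t: 15.38
tool_pos: [0.5674, 0.0544, 0.3216]
orientation: [-3.14, -0.44, 0.106]
wrist_force: [-0.4, 0.4, -0.7]
gripper_width: 0.0878
gripper_force: 0.0
```

Run:
```python
from h import *
snapw("w4")
deckgo(.182,.06,.2)
# choc view pose: 10 cm behind choc, yaw of carton+pi
y=.221; print(np.array([.4931,.3511])-.09*np.array([np.cos(y),np.sin(y)]))
```

```text
{'t': 15.3833, 'joint_pos': array([-0.77150658, -0.27784946,  0.50515242,  1.89974888,  0.2230773 ,
        1.0554776 , -1.78579103]), 'tool_pos': array([0.56735494, 0.05438373, 0.32155248]), 'orientation': array([-3.13954136, -0.43993096,  0.10555032])} [[-0.0, -0.963, -0.271, 0.075], [1.0, -0.001, 0.0, -0.001], [-0.001, -0.271, 0.963, -0.164], [0.0, 0.0, 0.0, 1.0]] 290.9126216086172
shift cm [ 0.06 -0.02  1.84]
turn [-0.0005 -0.0006 -0.001 ]
shift after turn [ 0.06 -0.02  1.84]
15.4333 [0.5669 0.0543 0.3196] [-3.141 -0.437  0.106] [-0.3  0.2 -0.2] 0.08705070761992598
deck pos [0.1814 0.0598 0.2184] deck force [-0.3  0.2 -0.1]
[0.40528891 0.33137151]
```

View pics/w4.png

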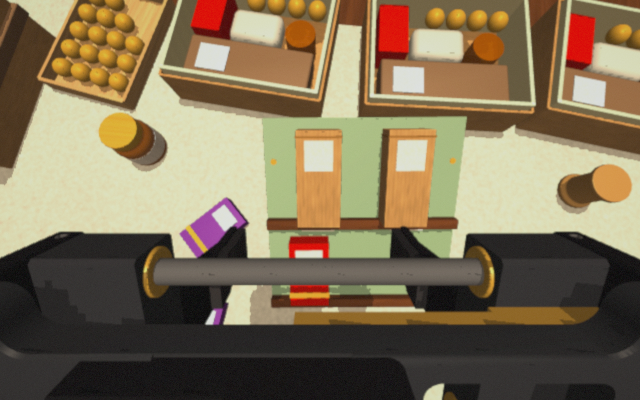

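Tea is placed: its head (319,130) and foot (319,228) line up with the shown carton (410,129) and (407,227), flush and square. Now the choc.

```bash
python3 -c "
from h import *
go([.405,.331,.25],Ro.from_euler('xyz',[np.pi,0,.221]))"
```

```text
shift cm [-14.88 -29.23   0.76]
turn [ 0.0242 -0.4365 -0.113 ]
shift after turn [ -9.73 -30.55   6.96]
15.4333 [0.5669 0.0543 0.3196] [-3.141 -0.437  0.106] [-0.3  0.2 -0.2] 0.08705070761992598
```

>>> carry_out(motion=[[0.006,-0.109,-0.028,0,0,0,0],[0.006,-0.109,-0.028,0,0,0,0],[0.006,-0.109,-0.028,0,0,0,0],[0.006,-0.109,-0.028,0,0,0,0],[0,0,0,-1.2,-3.7,0.8,0],[0,0,0,-1.2,-3.7,0.8,0],[0,0,0,-1.2,-3.7,0.8,0],[0,0,0,-1.2,-3.7,0.8,0],[0,0,0,-1.2,-3.7,0.8,0],[0,0,0,-1.2,-3.7,0.8,0],[0,0,0,-1.2,-3.7,0.8,0],[0,0,0,-1.2,-3.7,0.8,0]])

```text
t: 16.43
tool_pos: [0.4071, 0.3231, 0.2531]
orientation: [3.139, 0.002, 0.22]
wrist_force: [0.5, 0.6, 0.2]
gripper_width: 0.0867
gripper_force: 0.0
```

>>> carry_out(motion=[[0,0,0,0,-0.9,0.6,0],[0,0,0,0,0,0,0],[0,0,0,0,0,0,0],[0,0,0,0,0,0,0]])

```text
t: 16.77
tool_pos: [0.4079, 0.3294, 0.2489]
orientation: [3.139, 0.0, 0.218]
wrist_force: [1.2, -0.9, 1.3]
gripper_width: 0.0868
gripper_force: 0.0
```

Run:
```python
from m2 import *
snapw("w5")
d=pickle.load(open("w5.pkl","rb")); c=proj(d,[.4931,.3511,.014])[0]; print(c)
x,y=(c-55).astype(int); y=max(y,0)
q=sil("w5",(x,y,110,110),(-8,30,150),.095,.054,.028,[.493,.351,.221])
go([q[0],q[1],.005],Ro.from_euler('xyz',[np.pi,0,q[2]]))
```

```text
{'t': 16.7667, 'joint_pos': array([-1.1242,  0.0347,  0.4049,  1.7343, -0.0118,  1.377 , -2.0703]), 'tool_pos': array([0.4079, 0.3294, 0.2489]), 'orientation': array([3.1391, 0.0003, 0.2177])} [[-0.001, -0.963, -0.271, 0.074], [1.0, -0.001, -0.0, -0.001], [-0.0, -0.271, 0.963, -0.164], [0.0, 0.0, 0.0, 1.0]] 290.9126216086172
[315.9676 104.7059]
w5 [0.4934 0.3498 0.2225] 0.030277467035889183 3305 (36, 15, 43, 79)
shift cm [ 8.76 -0.2  24.44]
turn [ 0.0016 -0.0003 -0.0055]
shift after turn [ 8.77 -0.11 24.44]
16.8167 [0.4081 0.3293 0.2494] [ 3.14  -0.     0.217] [ 0.8 -1.2 -0.1] 0.08690774307348768
```

View pics/w5.png

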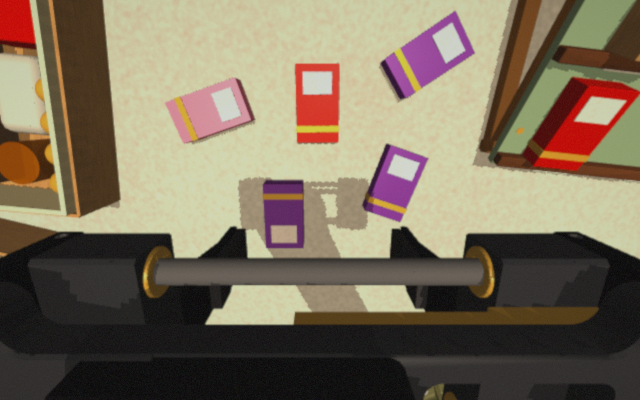

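The red choc is at (317,103), square to the tool, with about 50 mm to the pink and purple neighbours on either side, which is enough for the fingers.

>>> carry_out(motion=[[0,0,-0.005,1.5,0,2.5,0],[0,0,0,1.5,0,3.5,0],[0,0,0,1.5,0,3.5,0],[0,0,0,1.5,0,3.5,0],[0,0,0,1.5,-0.1,3.5,0],[0,0,0,1.2,0,2.0,0],[0,0,0,0,0,0,0],[0,0,0,0,0,0,0],[0,0,0,0,0,0,0]])

```text
t: 17.57
tool_pos: [0.4926, 0.3511, 0.0664]
orientation: [-3.141, -0.002, 0.224]
wrist_force: [-0.7, -0.3, 1.2]
gripper_width: 0.087
gripper_force: 0.0
```

```bash
python3 -c "
from h import *
go([.4934,.3498,.006],Ro.from_euler('xyz',[np.pi,0,.2225]))"
```

```text
shift cm [0.04 0.15 6.04]
turn [-0.0003 -0.0023  0.0013]
shift after turn [0.05 0.14 6.04]
17.5667 [0.4926 0.3511 0.0664] [-3.141e+00 -2.000e-03  2.240e-01] [-0.7 -0.3  1.2] 0.08702091792680751
```

>>> carry_out(motion=[[0,-0.002,0,0,0.14,1.5,0],[0,0,0,0,0,2.0,0],[0,0,0,0,0,1.5,0],[0,0,0,0,0,0.7,0],[0,0,0,0,0,0.3,0],[0,0,0,0,0,0,0],[0,0,0,0,0,0,0]])

```text
t: 18.15
tool_pos: [0.4925, 0.3508, 0.0064]
orientation: [-3.141, -0.001, 0.225]
wrist_force: [-0.1, -0.2, -0.1]
gripper_width: 0.0872
gripper_force: 0.0
```

>>> carry_out(motion=[[0,0,0,0,0,0,1],[0,0,0,0,0,0,1],[0,0,0,0,0,0,1],[0,0,0,0,0,0,1],[0,0,0,0,0,0,1],[0,0,0,0,0,0,1],[0,0,0,0,0,0,1],[0,0,0,0,0,0,1]], grip_force=25)

```text
t: 18.82
tool_pos: [0.4918, 0.3499, 0.0047]
orientation: [3.141, 0.002, 0.225]
wrist_force: [-0.1, -0.9, 1.0]
gripper_width: 0.054
gripper_force: 25.0
```

>>> carry_out(motion=[[0,0,0,0,0,-1.0,1],[0,0,0,0,0,-3.0,1],[0,0,0,0,0,-3.5,1],[0,0,0,0,0,-3.5,1],[0,0,0,0,0,-3.5,1],[0,0,0,0,0,-3.5,1],[0,0,0,0,0,-3.5,1],[0,0,0,0,0,-3.5,1],[0,0,0,0,0,-2.0,1],[0,0,0,0,0,0,1],[0,0,0,0,0,0,1]])

```text
t: 19.73
tool_pos: [0.4926, 0.3504, 0.2764]
orientation: [-3.14, -0.001, 0.225]
wrist_force: [-0.3, 0.0, -1.5]
gripper_width: 0.0536
gripper_force: 25.0
```

```bash
python3 -c "
from h import *
deckgo(.0595,-.06,.035)"
```

```text
shift cm [-4.07 42.05 17.4 ]
turn [-0.0269  0.435   0.116 ]
shift after turn [-6.53 42.22 16.21]
19.7333 [0.4926 0.3504 0.2764] [-3.14e+00 -1.00e-03  2.25e-01] [-0.3  0.  -1.5] 0.05355610733043342
deck pos [0.1248 0.3622 0.1971] deck force [-0.9  0.1 -1.2]
```

>>> carry_out(motion=[[0,0,0,-0.3,2.0,0,1],[0,0,0,-0.3,3.6,0,1],[0,0,0,-0.3,3.7,0,1],[0,0,0,-0.4,3.7,0,1],[0,0,0,-0.4,3.7,0,1],[0,0,0,-0.4,3.7,0,1],[0,0,0,-0.4,3.7,0,1],[0,0,0,-0.4,3.7,0,1],[0,0,0,-0.3,3.7,0,1],[0,0,0,-0.3,3.7,0,1],[0,0,0,-0.3,3.7,0,1],[0,0,0,-0.3,3.1,0,1]])

```text
t: 20.73
tool_pos: [0.5446, -0.0712, 0.2733]
orientation: [3.141, 0.004, 0.224]
wrist_force: [0.7, -0.1, -1.3]
gripper_width: 0.0541
gripper_force: 25.0
```

>>> carry_out(motion=[[-0.005,0.087,0.023,0,0,0,1],[-0.005,0.087,0.023,0,0,0,1],[-0.005,0.087,0.023,0,0,0,1],[-0.005,0.087,0.023,0,0,0,1],[-0.005,0.087,0.023,0,0,0,1],[0,0,0,0,0,0,1],[0,0,0,0,0,0,1],[0,0,0,0,0,0,1]])

```text
t: 21.4
tool_pos: [0.5459, -0.0688, 0.2746]
orientation: [3.141, -0.426, 0.11]
wrist_force: [0.7, -0.9, -0.7]
gripper_width: 0.0542
gripper_force: 25.0
```

```bash
python3 -c "
from h import *
deckgo(.0595,-.06,.035)"
```

```text
shift cm [-7.04 -0.04 15.77]
turn [-0.001   0.0105  0.0025]
shift after turn [-7.21 -0.04 15.7 ]
21.4 [ 0.5459 -0.0688  0.2746] [ 3.141 -0.426  0.11 ] [ 0.7 -0.9 -0.7] 0.054216798763338826
deck pos [ 0.1316 -0.0604  0.192 ] deck force [ 0.3 -0.9 -0.9]
```

>>> carry_out(motion=[[-0.001,0.0105,0.002,-1.3,0,1.5,1],[0,0,0,-1.6,0,2.5,1],[0,0,0,-1.6,0,2.5,1],[0,0,0,-1.6,0,2.5,1],[0,0,0,-1.6,0,2.5,1],[0,0,0,0,0,2.2,1],[0,0,0,0,0,1.4,1],[0,0,0,0,0,0.6,1],[0,0,0,0,0,0,1],[0,0,0,0,0,0,1],[0,0,0,0,0,0,1]])

```text
t: 22.32
tool_pos: [0.5439, -0.0682, 0.1015]
orientation: [3.141, -0.44, 0.109]
wrist_force: [0.2, 0.9, -0.7]
gripper_width: 0.0534
gripper_force: 25.0
```

```bash
python3 -c "
from h import *
deckgo(.0545,-.06,.005)"
```

```text
shift cm [-0.23  0.05  3.1 ]
turn [-0.0006 -0.0036  0.0023]
shift after turn [-0.21  0.05  3.1 ]
22.3167 [ 0.5439 -0.0682  0.1015] [ 3.141 -0.44   0.109] [ 0.2  0.9 -0.7] 0.05343955316240634
deck pos [ 0.0566 -0.0595  0.036 ] deck force [-0.   0.9 -0.8]
```

>>> carry_out(motion=[[0,-0.003,0.002,-0.2,0.05,1.0,1],[0,0,0,0,0,1.0,1],[0,0,0,0,0,0.6,1],[0,0,0,0,0,0.2,1],[0,0,0,0,0,0,1],[0,0,0,0,0,0,1]])

```text
t: 22.82
tool_pos: [0.5532, -0.0681, 0.0748]
orientation: [-3.141, -0.436, 0.106]
wrist_force: [0.6, 0.5, -0.1]
gripper_width: 0.0537
gripper_force: 25.0
```

>>> carry_out(motion=[[0,0,0,0,0,0.1,1],[0,0,0,0,0,0,1],[0,0,0,0,0,0,1]])

```text
t: 23.07
tool_pos: [0.5533, -0.068, 0.0734]
orientation: [-3.141, -0.436, 0.106]
wrist_force: [-0.0, 0.4, -0.6]
gripper_width: 0.0539
gripper_force: 25.0
```

>>> carry_out(motion=[[0,0,0,0,0,0.1,1],[0,0,0,0,0,0,1],[0,0,0,0,0,0,1]])

```text
t: 23.32
tool_pos: [0.5536, -0.0679, 0.0721]
orientation: [-3.141, -0.435, 0.106]
wrist_force: [-0.2, -0.4, -1.2]
gripper_width: 0.0543
gripper_force: 25.0
```

>>> carry_out(motion=[[0,0,0,0,0,0.1,1],[0,0,0,0,0,0,1],[0,0,0,0,0,0,1]])

```text
t: 23.57
tool_pos: [0.5541, -0.0679, 0.0713]
orientation: [-3.141, -0.435, 0.106]
wrist_force: [-1.1, -0.7, -0.6]
gripper_width: 0.0539
gripper_force: 25.0
```

```bash
python3 -c "
from h import *
deckgo(.0475,-.06,.005)"
```

```text
shift cm [-0.57 -0.03 -0.08]
turn [-0.0003  0.001  -0.0009]
shift after turn [-0.57 -0.03 -0.08]
23.5667 [ 0.5541 -0.0679  0.0713] [-3.141 -0.435  0.106] [-1.1 -0.7 -0.6] 0.05385268861957166
deck pos [ 0.0532 -0.0603  0.0042] deck force [-1.3 -0.6 -0. ]
```

>>> carry_out(motion=[[0,0,0,0,0,0.07,1],[0,0,0,0,0,0,1],[0,0,0,0,0,0,1]])

```text
t: 23.82
tool_pos: [0.5542, -0.0679, 0.0712]
orientation: [-3.14, -0.435, 0.106]
wrist_force: [-8.5, -0.8, 11.5]
gripper_width: 0.0537
gripper_force: 25.0
```

```bash
python3 -c "
from h import *
deckgo(.0475,-.06,.005)"
```

```text
shift cm [-0.56 -0.03 -0.08]
turn [-0.0013  0.0015 -0.0012]
shift after turn [-0.56 -0.03 -0.09]
23.8167 [ 0.5542 -0.0679  0.0712] [-3.14  -0.435  0.106] [-8.5 -0.8 11.5] 0.05371501660575611
deck pos [ 0.0531 -0.0603  0.0041] deck force [-2.9  0.1 14. ]
```

On the deck. I'll ease it a little and slide it down to the cleat.

>>> carry_out(motion=[[0,0,0,0,0,-0.07,1],[0,0,0,-0.3,0,0,1],[0,0,0,-0.15,0,0,1],[0,0,0,0,0,0,1],[0,0,0,0,0,0,1]])

```text
t: 24.23
tool_pos: [0.5498, -0.0684, 0.0692]
orientation: [-3.141, -0.435, 0.106]
wrist_force: [-2.2, -0.5, 2.3]
gripper_width: 0.0536
gripper_force: 25.0
```

>>> carry_out(motion=[[0,0,0,-0.1,0,0,1],[0,0,0,0,0,0,1],[0,0,0,0,0,0,1]])

```text
t: 24.48
tool_pos: [0.5492, -0.0685, 0.0689]
orientation: [-3.141, -0.435, 0.106]
wrist_force: [-1.1, 0.4, 2.0]
gripper_width: 0.0539
gripper_force: 25.0
```

>>> carry_out(motion=[[0,0,0,-0.1,0,0,1],[0,0,0,0,0,0,1],[0,0,0,0,0,0,1]])

```text
t: 24.73
tool_pos: [0.5482, -0.0686, 0.0685]
orientation: [-3.141, -0.435, 0.106]
wrist_force: [-0.6, -0.4, 1.2]
gripper_width: 0.0541
gripper_force: 25.0
```

```bash
python3 -c "
from h import *
deckgo(.0475,-.06,.004)"
```

```text
shift cm [ 0.09 -0.03  0.02]
turn [-0.0003  0.001  -0.0008]
shift after turn [ 0.09 -0.03  0.02]
24.7333 [ 0.5482 -0.0686  0.0685] [-3.141 -0.435  0.106] [-0.6 -0.4  1.2] 0.054148329631541266
deck pos [ 0.0466 -0.0603  0.0042] deck force [-0.  -0.4  1.4]
```

>>> carry_out(motion=[[0,0,0,-0.1,0,0,1],[0,0,0,0,0,0,1],[0,0,0,0,0,0,1]])

```text
t: 24.98
tool_pos: [0.548, -0.0685, 0.0685]
orientation: [-3.141, -0.437, 0.107]
wrist_force: [3.0, 0.8, 0.3]
gripper_width: 0.0537
gripper_force: 25.0
```

>>> carry_out(motion=[[0,0,0,-0.1,0,0,1],[0,0,0,0,0,0,1],[0,0,0,0,0,0,1]])

```text
t: 25.23
tool_pos: [0.5479, -0.0685, 0.0687]
orientation: [3.142, -0.438, 0.107]
wrist_force: [5.1, 1.6, -0.3]
gripper_width: 0.0537
gripper_force: 25.0
```

```bash
python3 -c "
from h import *
deckgo(.0475,-.06,.004)"
```

```text
shift cm [ 0.11 -0.03  0.05]
turn [ 0.0002 -0.0022 -0.0002]
shift after turn [ 0.11 -0.03  0.05]
25.2333 [ 0.5479 -0.0685  0.0687] [ 3.142 -0.438  0.107] [ 5.1  1.6 -0.3] 0.053687291022205555
deck pos [ 0.0464 -0.0603  0.0045] deck force [ 4.7  1.  -2.5]
```

Against the cleat. Ease, release and retreat.

>>> carry_out(motion=[[0,0,0,0.14,0,0,1],[0,0,0,0,0,0.03,1],[0,0,0,0,0,0,1],[0,0,0,0,0,0,0.3],[0,0,0,0,0,0,0.2],[0,0,0,0,0,0,0.1],[0,0,0,0,0,0,0],[0,0,0,0,0,0,0],[0,0,0,0,0,0,0]])

```text
t: 25.98
tool_pos: [0.5474, -0.0686, 0.0677]
orientation: [-3.141, -0.435, 0.106]
wrist_force: [0.2, 0.7, 0.9]
gripper_width: 0.0835
gripper_force: 0.0
```

>>> carry_out(motion=[[0,0,0,0,0,-0.5,0],[0,0,0,0,0,-1.5,0],[0,0,0,0,0,-3,0],[0,0,0,0,0,-3.5,0],[0,0,0,0,0,-3.5,0],[0,0,0,0,0,-3.5,0],[0,0,0,0,0,-3.5,0],[0,0,0,0,0,-2,0],[0,0,0,0,0,0,0],[0,0,0,0,0,0,0]])

```text
t: 26.82
tool_pos: [0.4935, -0.0828, 0.1945]
orientation: [3.142, -0.444, 0.095]
wrist_force: [0.3, -0.3, -1.1]
gripper_width: 0.087
gripper_force: 0.0
```

Run:
```python
from h import *; import cv2
snapw("w6")
from workcell import imaging
a=imaging.snapshot("side")["img"][140:290,270:440,::-1]; b=cv2.imread("pics/w6.png")[0:350,140:500]
cv2.imwrite("pics/v2.png",np.hstack([cv2.resize(a,(430,380),interpolation=cv2.INTER_CUBIC),cv2.resize(b,(370,380))]))
```

```text
{'t': 26.8167, 'joint_pos': array([ 0.14011816, -0.29751177,  0.0564431 ,  2.20364943, -0.1482635 ,
        0.81346827, -1.19955473]), 'tool_pos': array([ 0.4934551 , -0.08276427,  0.19452828]), 'orientation': array([ 3.14155858, -0.44401597,  0.09467843])} [[-0.0, -0.963, -0.271, 0.075], [1.0, -0.001, 0.0, -0.001], [-0.001, -0.271, 0.963, -0.164], [0.0, 0.0, 0.0, 1.0]] 290.9126216086172
```

View pics/v2.png

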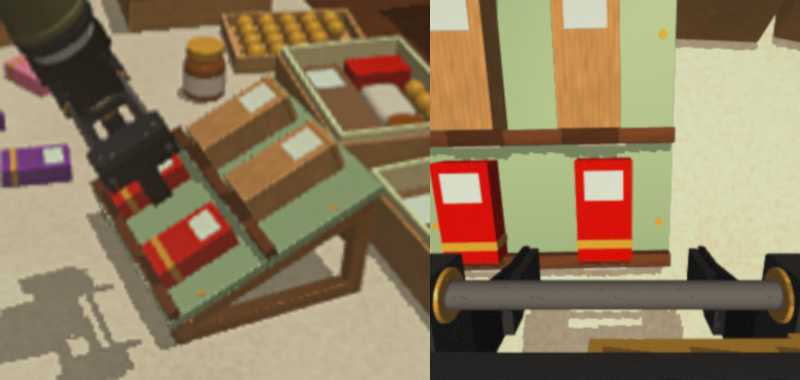

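Both loose cartons lie square, tag uphill, with feet on their cleats: the choc at (604,210) in the wrist half, the tea at (240,110) in the side half. Neighbours are undisturbed. One small move straight up to a stable pose, then hand in.

>>> carry_out(motion=[[0,0,0,0.9,0,-1.5,0],[0,0,0,0.9,0,-1.5,0],[0,0,0,0.9,0,-1.5,0],[0,0,0,0,0,0,0],[0,0,0,0,0,0,0],[0,0,0,0,0,0,0],[0,0,0,0,0,0,0]])

```text
t: 27.5
tool_pos: [0.5021, -0.0796, 0.2433]
orientation: [-3.137, -0.438, 0.101]
wrist_force: [0.3, -0.6, -0.4]
gripper_width: 0.0869
gripper_force: 0.0
```

```bash
python3 -c "
from workcell import bot,ticket
s=bot.read_state();print(s['t'],s['tool_pos'],s['joint_pos'],abs(s['dq']).max(),s['wrist_force'])
print(ticket.finish_job())"
```

```text
27.5 [ 0.5020722  -0.07958226  0.24332081] [ 0.38138381 -0.3000314  -0.14858387  2.10313364 -0.23301237  0.93142806
 -1.13777527] 0.01689713931342063 [ 0.32829563 -0.58326958 -0.4267558 ]
the job is handed in; nothing more can be done
None
```

The tea and chocolate cartons are both in their free places, flat on the slope, tag end uphill, square and against their cleats, and the job was handed in at 27.5 s; no verdict came back, and one joint read -0.30003 at the end against its -0.3 limit, which could count as a range fault.

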